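# Drive a broken pin stub out of a hinge sleeve

## Task

A broken pin stub is stuck in the far end of the hinge bracket's long sleeve. Take the headed aluminium driver from its rest by the shank, push it 40 to 70 mm into the open end of the sleeve, let it go there for a moment, take it again by its head and push it home until the head's shoulder bears on the steel collar at the sleeve's end. Keep pushing there with about 20 N for a second (at least 17 N, and never load the bracket with more than 27 N), then let go, leave the driver in the sleeve, and leave the other things on the bench where they are.

Things in the scene. Friction and masses are not known exactly. Their poses are not given: they have to be found in the camera images.
- bracket: Grey cast bracket, fixed to the bench: foot 150x76x10 mm with a dark steel sleeve, 40 mm outer diameter, 150 mm long, top at 70 mm. Its bore (18.6 mm diameter, no chamfer) runs level along +x right through, axis 50 mm above the bench. Origin: middle of the foot's underside; z up. A fluted steel collar (48 mm outer, 21 mm inner diameter, top at 74 mm) sits on the open end.
- bore_mouth (a point): Centre of the open end of the bore (end of the sleeve itself), where the driver goes in; x points along the bore into the sleeve, z up. The face of the adjusting collar, on which the driver's shoulder comes to bear, stands 2 to 10 mm in front of this point, set differently each time and given by no pose; it is far too tight to shift.
- bore_end (a point): Centre of the other end of the bore, 150 mm further along +x; the stub comes out here.
- stub (a joint): Steel pin stub, 17 mm diameter, 34 mm long, stuck in the far end of the bore: its slide in m along the bore, away from the mouth. At 0 its near face is 108 mm behind the mouth. It starts at 0 to 0.008, slides with a steady drag of about 6 N and stays where it is left. With the driver home it reads 0.016 to 0.024 and stands 8 to 16 mm out of the far end.
- rest: Driver's rest, fixed to the bench: plate 130x56x8 mm with two V blocks 12 mm thick, 50 mm wide and 45 mm high at x = -48 and +48 mm. Origin: middle of the underside; x along the driver lying in it.
- driver: Driver, about 0.10 kg: round aluminium shank 16 mm diameter, 134 mm long, its last 7 mm tapered to 10 mm, and a round black plastic head 28 mm diameter, 36 mm long. Lies in the V blocks, axis level, 40 mm above the bench. Origin on the axis, half way along the shank; x points to the tip. At the start the V blocks are 40 mm ahead of the origin and 56 mm behind it (within 2 mm).
- driver_tip (a point): End of the driver's nose, 67 mm from the body's origin along +x. It is 134 mm beyond the shoulder, so the driver is home when this point is 124 to 132 mm inside the mouth, according to the collar.
- driver_head (a point): Middle of the driver's head, on its axis, 85 mm from the body's origin along -x (18 mm behind the shoulder).
- tape_black: Bystander: black roll of tape, 67 mm across, 19 mm high. Origin: middle of its underside.
- nut_big: Bystander: brown hexagon nut, 29 mm across, 13 mm high. Origin: middle of its underside.
- spanner_13: Bystander: small spanner lying flat, 174 mm long, 7 mm high. Origin: middle of its underside.
- multimeter: Bystander: yellow multimeter lying flat, 142x74x40 mm. Origin: middle of its underside.
- oil_can: Bystander: red oil can with a spout, 76 mm across, 160 mm high. Origin: middle of its underside.

How it is judged:
By the outcome, as a careful person would: the job done as asked, in the order asked, and still so for the second after the job is handed in, with the robot touching nothing.
It also fails if it takes over 72 s, if anything falls off the work surface, if the arm or the gripper's body presses on something with over 40 N, if the wrist force passes 120 N, or if a joint passes its speed limit or range.

## Robot

A 6-joint arm with a two-finger parallel gripper is mounted at the origin on the work surface; the furniture and walls round the work are solid. World frame = base frame: x ahead of the robot, y to its left, z up, the work surface at z = 0. Lengths are in m, angles in degrees, forces in N, time in s.
With the tool pointing down it reaches from about 0.4 to 0.825 m from the base axis. Payload 7 kg.
Tool frame: the origin (TCP) lies midway between the tips of the shut fingers; the grasp point (between the pads) lies 19 mm behind it (bot.grip_point_offset is the distance from the TCP to the grasp point, in m); z points along the fingers, y is the line along which they close (so a half turn about z gives the same grasp; the last joint's range is limited). The gripper opens to 88 mm and grips with 3 to 60 N. Pads are 19 mm wide; open, the fingers measure 130 mm over their backs; the gripper's body (78 mm by 193 mm) begins 47 mm behind the grasp point.
Start: joints at [-48.696, 20.546, 0.682, 0, -70.136, -16.507], TCP at [0.283, -0.613, 0.227] pointing down, gripper open.
Joint ranges: [-176.03, 176.03], [-82.01, 121.73], [-58.28, 71.71], [-173.87, 95.51], [-174.79, -0.11], [-173.66, 173.66]. Speed limits (degrees/s): [136.94, 136.94, 172.46, 180, 180, 180].

## Interface

Orientations are given as [roll, pitch, yaw] about the fixed x, y, z axes, in that order (R = Rz(yaw) Ry(pitch) Rx(roll)).
In Python, from bench import status, grab_frame, ticket, bot gives the robot as it stands.
- The arm moves only by the shell command python3 -m inch 'ROWS' [FORCE]. ROWS is JSON, a list of rows, each an object with "offset": the shift along the tool's x, y, z in cm, a list of three; "turn": the turn, a rotation vector about the tool's x, y, z in degrees, a list of three; "gripper": the opening, from 0 (shut) to 1 (fully open). A call has 1 to 20 rows; each row is the pose to reach, as a shift and turn from the pose commanded when the call began, along the tool's axes at that moment; what a row does not reach only later rows make up. A row lasts 1/10 s, in which the tool goes at most 50 mm and 8.59 degrees, less where a joint would pass 70% of its speed; a pose out of reach is approached as far as the arm can. A call with a gripper value outside its range is refused whole. The fingers move at their own pace and stop on an object; FORCE is the grip in N (left out, the last holds). Time passes only in rows, so rows that repeat a pose let the fingers close. It gives the time, the measured TCP pose, the force, the opening and the grip force at its end, in the units of the state.
- status.get_obs(): the state, without advancing time (a new reading comes with each control period).
- grab_frame(name): name is "scene" or "top" or "wrist"; returns a dict with "frame" (480x640x3 uint8, red, green, blue), "fx", "fy", "cx", "cy" (pixels), "R" (3x3) and "t" (3): a world point X has camera coordinates R X + t; the wrist camera has in their place "tool_from_camera" (4x4, takes a point from camera to tool coordinates, whose origin is the TCP and whose axes are the flange's). Camera axes: x right, y down, z forward; pixel columns grow to the right and rows downward; lengths in m; the calibration is good to about 2 mm. A picture is of the moment at which its call begins: read the wrist's pose just before it. There is no depth.
- ticket.sign_off(): hands the job in; it is judged then, once.
The state is a dict: "clock": time; "joint_pos": joint angles; "qvel": joint speeds; "joint_efforts": joint torques, N m; "position": TCP position; "tool_rot": TCP orientation; "force": force on the tool from outside, world axes, zero at the start; "moment": the same for the moment, N m; "finger_gap": finger opening in m; "grip_force": force on a finger pad.
Only numpy, scipy, OpenCV 4.12 (cv2) and the standard library are available. Lean on these libraries where they do the work, as an engineer would, in place of code of your own. Each camera call takes 0.05 s, during which the arm holds its last target. There are 200 camera calls.

## Working session

There is one attempt and no reset: what is moved stays moved. The work goes in short steps, Python scripts to look and compute and a shell command to move; the robot and the scene stay as the last step left them, time stands still between calls to the robot, and variables do not carry over. Pictures are saved under pics/ and viewed, at most 10 in all, crops included, and the job is handed in when it is done.

```bash
ls; mkdir -p pics; python3 - <<'E'
from bench import status, grab_frame, ticket, bot
import cv2,numpy as np
print(status.get_obs(), bot.grip_point_offset)
for n in ("scene","top"):
    f=grab_frame(n); cv2.imwrite(f'pics/{n}0.png',f["frame"][:,:,::-1])
    print(n,f["fx"],f["cx"],f["cy"],np.round(f["R"],4).tolist(),np.round(f["t"],4).tolist())
E
```

```text
pics
{'clock': 0.0, 'joint_pos': array([-4.86949487e+01,  2.05917981e+01,  6.33911494e-01, -2.02040822e-02,
       -7.01353487e+01, -1.65051243e+01]), 'qvel': array([ 0.02882698, -0.01041276,  0.01907671, -0.09243322, -0.02893611,
       -0.09753675]), 'joint_efforts': array([-8.23904193e-04, -5.82716775e+01,  2.93055171e+01,  6.99745104e+00,
        6.75518837e-03, -1.47328960e-04]), 'position': array([ 0.28288342, -0.6123284 ,  0.22561937]), 'tool_rot': array([ 1.79905210e+02, -8.28039130e-03, -1.55206947e+02]), 'force': array([-0.07768084, -0.91661807, -0.72534969]), 'moment': array([ 0.0241669 ,  0.0189651 , -0.01893897]), 'grip_force': 0.0, 'finger_gap': 0.08818192186548611} 0.0188
scene 527.1562227767582 318.87468227614073 239.9367717223427 [[-0.5684, -0.8227, 0.0114], [-0.4792, 0.3197, -0.8174], [0.6688, -0.4701, -0.5759]] [0.295, 0.2771, 1.0001]
top 494.30432396848 312.6838002795769 239.31690884856806 [[-0.0089, -0.9995, 0.0295], [-0.9908, 0.0048, -0.1353], [0.1351, -0.0304, -0.9904]] [-0.0212, 0.4783, 1.2316]
```

View pics/scene0.png

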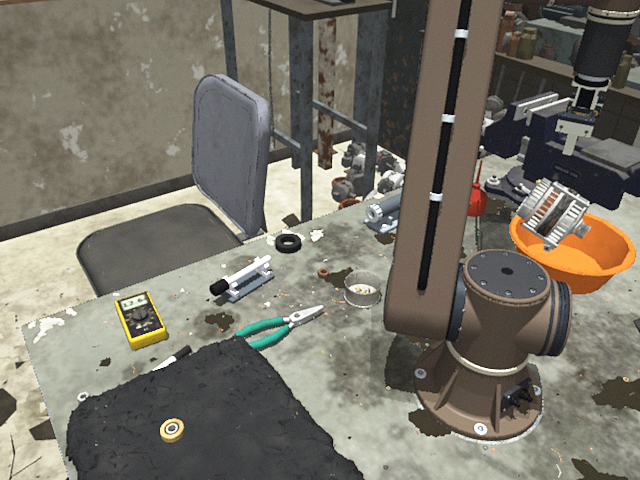

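View pics/top0.png

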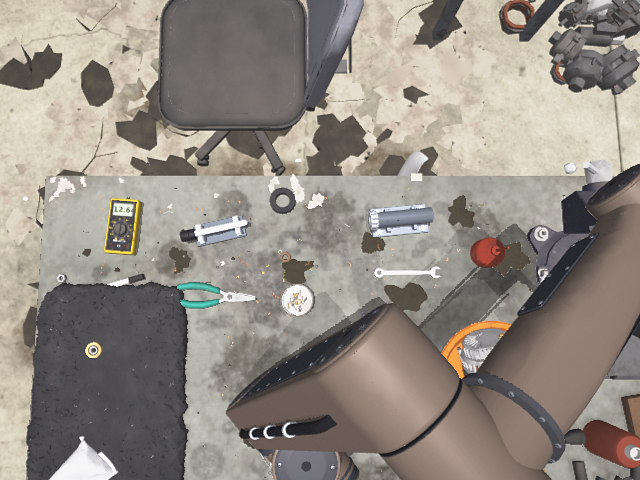

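The scene view shows the driver in its rest at about (240,280), with the head on the left, and the bracket at about (385,213). In the top view the driver runs from its head at (183,237) to its tip at (247,224). The collar is at about (373,220), with the sleeve running right to (433,215). The oil can is at (488,252), the spanner at (407,272), the tape at (282,200), the nut at (285,257) and the multimeter at (124,226).

```bash
cat > h.py <<'E'
from bench import status, grab_frame, bot
import cv2,numpy as np
from scipy.spatial.transform import Rotation as Ro
def cam(n,save=None):
    o=status.get_obs(); f=grab_frame(n)
    K=np.array([[f["fx"],0,f["cx"]],[0,f["fy"],f["cy"]],[0,0,1]])
    if n=="wrist":
        Rt=Ro.from_euler('xyz',o["tool_rot"],degrees=True).as_matrix()
        T=np.array(f["tool_from_camera"]); Rwc=Rt@T[:3,:3]; c=o["position"]+Rt@T[:3,3]
    else:
        Rwc=np.array(f["R"]).T; c=-Rwc@np.array(f["t"])
    if save: cv2.imwrite(f'pics/{save}.png',f["frame"][:,:,::-1])
    return f["frame"],K,Rwc,c
def ray(C,uv,z):
    _,K,R,c=C; d=R@np.linalg.inv(K)@np.array([uv[0],uv[1],1.]); return c+d*(z-c[2])/d[2]
def proj(C,X):
    _,K,R,c=C; p=K@(R.T@(np.array(X)-c)); return p[:2]/p[2]
def st():
    o=status.get_obs(); return o["clock"],np.round(o["position"],4),np.round(o["tool_rot"],2),np.round(o["force"],1),round(o["finger_gap"],4),round(o["grip_force"],1)
E
python3 - <<'E'
from h import *
C=cam("top")
for n,uv,z in [("head",(182,238),.04),("tip",(247,224),.04),("collar",(369,221),.05),("sl end",(433,214),.05),("collar top front",(370,220),.07),("rest",(220,231),.0),("can",(488,252),.16),("canb",(488,252),.0),("tape",(282,200),.01),("meter",(124,226),.04),("nut",(285,257),.01),("spanL",(377,272),0),("spanR",(438,272),0)]:
    print(n,np.round(ray(C,uv,z),3))
print(st())
E
```

```text
head [0.482 0.306 0.04 ]
tip [0.517 0.143 0.04 ]
collar [ 0.522 -0.168  0.05 ]
sl end [ 0.54  -0.333  0.05 ]
collar top front [ 0.521 -0.167  0.07 ]
rest [0.506 0.217 0.   ]
can [ 0.429 -0.426  0.16 ]
canb [ 0.447 -0.489  0.   ]
tape [0.586 0.055 0.01 ]
meter [0.513 0.452 0.04 ]
nut [0.435 0.047 0.01 ]
spanL [ 0.396 -0.193  0.   ]
spanR [ 0.395 -0.353  0.   ]
(0.15, array([ 0.2829, -0.6125,  0.2258]), array([ 1.7993e+02, -1.0000e-02, -1.5521e+02]), array([-0.3, -0. , -0.1]), 0.0876, 0.0)
```

```bash
python3 -m inch '[{"offset":[-16,15,-2],"turn":[0,0,-20],"gripper":1},{"offset":[-16,15,-2],"turn":[0,0,-20],"gripper":1},{"offset":[-16,15,-2],"turn":[0,0,-20],"gripper":1},{"offset":[-16,15,-2],"turn":[0,0,-20],"gripper":1},{"offset":[-32.5,30.5,-2],"turn":[0,0,-38],"gripper":1},{"offset":[-32.5,30.5,-2],"turn":[0,0,-38],"gripper":1},{"offset":[-32.5,30.5,-2],"turn":[0,0,-38],"gripper":1},{"offset":[-32.5,30.5,-2],"turn":[0,0,-38],"gripper":1},{"offset":[-54.6,66.5,-2],"turn":[0,0,-77],"gripper":1},{"offset":[-54.6,66.5,-2],"turn":[0,0,-77],"gripper":1},{"offset":[-54.6,66.5,-2],"turn":[0,0,-77],"gripper":1},{"offset":[-54.6,66.5,-2],"turn":[0,0,-77],"gripper":1},{"offset":[-54.6,66.5,-2],"turn":[0,0,-77],"gripper":1},{"offset":[-54.6,66.5,-2],"turn":[0,0,-77],"gripper":1},{"offset":[-54.6,66.5,-2],"turn":[0,0,-77],"gripper":1},{"offset":[-54.6,66.5,-2],"turn":[0,0,-77],"gripper":1},{"offset":[-54.6,66.5,-2],"turn":[0,0,-77],"gripper":1},{"offset":[-54.6,66.5,-2],"turn":[0,0,-77],"gripper":1},{"offset":[-54.6,66.5,-2],"turn":[0,0,-77],"gripper":1},{"offset":[-54.6,66.5,-2],"turn":[0,0,-77],"gripper":1}]'; python3 - <<'E'
from h import *
print(st())
C=cam("wrist","w1"); print(C[3],np.round(C[2],3).tolist(),C[1][0,0])
for X in [(.517,.143,.04),(.482,.306,.04)]: print(proj(C,X))
E
```

```text
clock: 2.15
position: [0.4994, 0.2197, 0.2461]
tool_rot: [179.9, -0.0, -78.2]
force: [-0.3, 0.2, 0.7]
finger_gap: 0.0872
grip_force: 0.0
(2.15, array([0.4994, 0.2197, 0.2461]), array([ 1.7993e+02, -3.0000e-02, -7.8160e+01]), array([-0.3,  0.2,  0.7]), 0.0872, 0.0)
[0.51752501 0.13848497 0.40382027] [[-0.979, -0.194, -0.062], [-0.204, 0.932, 0.299], [0.0, 0.305, -0.952]] 367.8651452248629
[315.29013573 127.01965154]
[316.30518986 287.89603523]
```

View pics/w1.png

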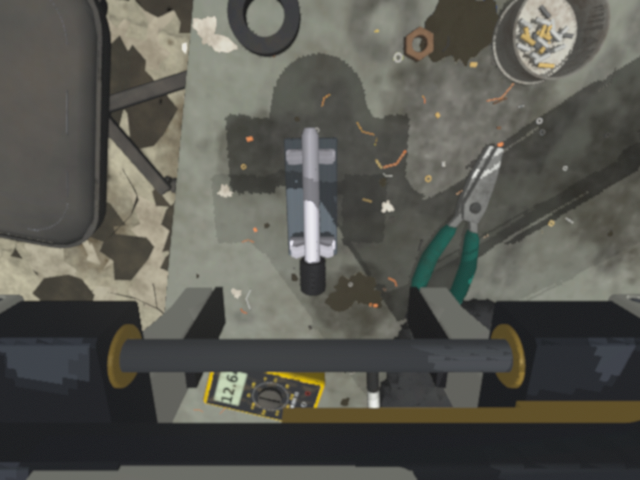

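The wrist view shows the driver upright in the picture. Its tip is at about (310,128), the shank/head edge at (312,262) and the head's end at (313,293). The V blocks are at rows 150 and 245.

```bash
python3 - <<'E'
from h import *
C=cam("wrist"); g=cv2.cvtColor(C[0],cv2.COLOR_RGB2GRAY).astype(int)
def edges(v,u0=285,u1=340):
    r=np.abs(np.diff(g[v,u0:u1])); return [(u0+i,int(g[v,u0+i+1]-g[v,u0+i])) for i in np.where(r>14)[0]]
for v in (138,142,175,190,205,220,230,270,280): print(v,edges(v))
print('col',[int(x) for x in g[120:136,310]],[int(x) for x in g[255:300,313]])
E
```

```text
138 [(np.int64(300), 18), (np.int64(301), 24), (np.int64(302), 17), (np.int64(317), -25), (np.int64(318), -19)]
142 [(np.int64(301), 20), (np.int64(302), 16), (np.int64(316), -15), (np.int64(317), -22), (np.int64(318), -19)]
175 [(np.int64(301), 22), (np.int64(302), 26), (np.int64(303), 18), (np.int64(317), -21), (np.int64(318), -21)]
190 [(np.int64(318), -20), (np.int64(319), -15)]
205 [(np.int64(302), 18), (np.int64(303), 32), (np.int64(304), 25), (np.int64(305), 19), (np.int64(314), -35), (np.int64(315), -35), (np.int64(316), -22), (np.int64(322), -15)]
220 [(np.int64(303), 32), (np.int64(304), 29), (np.int64(305), 20), (np.int64(315), -15), (np.int64(316), -17), (np.int64(317), -28), (np.int64(318), -34), (np.int64(319), -19), (np.int64(332), -15), (np.int64(333), -16)]
230 [(np.int64(303), 27), (np.int64(304), 31), (np.int64(305), 22), (np.int64(306), 17), (np.int64(316), -17), (np.int64(317), -24), (np.int64(318), -33), (np.int64(319), -21)]
270 [(np.int64(298), -21), (np.int64(299), -29), (np.int64(300), -17), (np.int64(324), 20), (np.int64(325), 27)]
280 [(np.int64(291), -17), (np.int64(292), -15), (np.int64(299), -18), (np.int64(300), -17), (np.int64(324), 17), (np.int64(325), 19)]
col [76, 77, 75, 76, 76, 75, 76, 92, 121, 149, 163, 167, 167, 169, 170, 171] [229, 229, 229, 230, 230, 230, 223, 186, 124, 68, 48, 50, 54, 53, 53, 54, 52, 51, 53, 54, 55, 53, 49, 49, 52, 55, 52, 51, 49, 51, 53, 53, 50, 47, 49, 51, 51, 50, 50, 49, 57, 75, 86, 89, 90]
```

```bash
python3 - <<'E'
from h import *
C=cam("wrist")
t=ray(C,(310.1,128),.04); a=ray(C,(310.2,140),.04); b=ray(C,(312.3,275),.04); s=ray(C,(312,262.7),.048); he=ray(C,(312.6,296),.05)
d=(a-b)[:2]; yaw=np.degrees(np.arctan2(d[1],d[0])); d/=np.linalg.norm(d)
print(t,a,b,s,yaw,(t-s)[:2]@d,(t-he)[:2]@d)
org=.5*((t[:2]-.067*d)+(s[:2]+.067*d)); print(org)
o=status.get_obs(); R=Ro.from_euler('xyz',o["tool_rot"],degrees=True).as_matrix()
g=np.r_[org-.023*d,.040-.0188]; print(g, R.T@(g-o["position"])*100)
T=cam("top"); print(np.round(proj(T,[*org,.04]),1))
E
```

```text
[0.52182521 0.14409424 0.04      ] [0.51955956 0.15484177 0.04      ] [0.48967275 0.29154399 0.04      ] [0.49334734 0.2746706  0.048     ] -77.66763064561097 0.13364569232415507 0.17082003311612962
[0.50758628 0.20938242]
[0.50267388 0.2318517  0.0212    ] [-1.21892426 -0.55402682 22.55261671]
[220.5 227.9]
```

```bash
python3 -m inch '[{"offset":[-1.2,-0.55,4],"turn":[0,0,-0.5],"gripper":1},{"offset":[-1.2,-0.55,8],"turn":[0,0,-0.5],"gripper":1},{"offset":[-1.2,-0.55,12],"turn":[0,0,-0.5],"gripper":1},{"offset":[-1.2,-0.55,16],"turn":[0,0,-0.5],"gripper":1},{"offset":[-1.2,-0.55,19],"turn":[0,0,-0.5],"gripper":1},{"offset":[-1.2,-0.55,21],"turn":[0,0,-0.5],"gripper":1},{"offset":[-1.2,-0.55,22],"turn":[0,0,-0.5],"gripper":1},{"offset":[-1.2,-0.55,22.5],"turn":[0,0,-0.5],"gripper":1},{"offset":[-1.2,-0.55,22.5],"turn":[0,0,-0.5],"gripper":1},{"offset":[-1.2,-0.55,22.5],"turn":[0,0,-0.5],"gripper":0},{"offset":[-1.2,-0.55,22.5],"turn":[0,0,-0.5],"gripper":0},{"offset":[-1.2,-0.55,22.5],"turn":[0,0,-0.5],"gripper":0},{"offset":[-1.2,-0.55,22.5],"turn":[0,0,-0.5],"gripper":0},{"offset":[-1.2,-0.55,22.5],"turn":[0,0,-0.5],"gripper":0},{"offset":[-1.2,-0.55,22.5],"turn":[0,0,-0.5],"gripper":0},{"offset":[-1.2,-0.55,22.5],"turn":[0,0,-0.5],"gripper":0},{"offset":[-1.2,-0.55,22.5],"turn":[0,0,-0.5],"gripper":0},{"offset":[-1.2,-0.55,22.5],"turn":[0,0,-0.5],"gripper":0}]' 35
```

```text
clock: 4.15
position: [0.5027, 0.2328, 0.0215]
tool_rot: [180.0, -0.0, -77.7]
force: [0.7, -0.5, 0.2]
finger_gap: 0.0211
grip_force: 0.0
```

```bash
python3 -m inch '[{"offset":[0,0,0],"turn":[0,0,0],"gripper":0},{"offset":[0,0,0],"turn":[0,0,0],"gripper":0},{"offset":[0,0,0],"turn":[0,0,0],"gripper":0},{"offset":[0,0,0],"turn":[0,0,0],"gripper":0},{"offset":[0,0,-1],"turn":[0,0,0],"gripper":0},{"offset":[0,0,-3],"turn":[0,0,0],"gripper":0},{"offset":[0,0,-6],"turn":[0,0,0],"gripper":0},{"offset":[0,0,-10],"turn":[0,0,0],"gripper":0}]'
```

```text
clock: 4.95
position: [0.502, 0.232, 0.1218]
tool_rot: [179.9, -0.1, -77.7]
force: [1.2, 1.0, -1.7]
finger_gap: 0.015
grip_force: 35.0
```

```bash
python3 -m inch '[{"offset":[1,0,-3],"turn":[0,0,0],"gripper":0},{"offset":[4,2,-5],"turn":[0,0,1],"gripper":0},{"offset":[8,4,-7],"turn":[0,0,2],"gripper":0},{"offset":[12,6,-8],"turn":[0,0,3],"gripper":0},{"offset":[16,8,-8],"turn":[0,0,4],"gripper":0},{"offset":[20,10,-8],"turn":[0,0,5],"gripper":0},{"offset":[24,12,-8],"turn":[0,0,6],"gripper":0},{"offset":[28,13,-8],"turn":[0,0,6.3],"gripper":0},{"offset":[31,13.5,-8],"turn":[0,0,6.3],"gripper":0},{"offset":[32.2,13.5,-8],"turn":[0,0,6.3],"gripper":0},{"offset":[32.2,13.5,-8],"turn":[0,0,6.3],"gripper":0},{"offset":[32.2,13.5,-8],"turn":[0,0,6.3],"gripper":0},{"offset":[32.2,13.5,-8],"turn":[0,0,6.3],"gripper":0}]'; python3 - <<'E'
from h import *
print(st()); C=cam("wrist","w2")
E
```

```text
clock: 6.25
position: [0.4395, -0.1098, 0.2017]
tool_rot: [-180.0, 0.0, -84.0]
force: [0.6, 0.3, -0.8]
finger_gap: 0.0151
grip_force: 35.0
(6.25, array([ 0.4395, -0.1098,  0.2017]), array([-1.7999e+02,  1.0000e-02, -8.3960e+01]), array([ 0.6,  0.3, -0.8]), 0.0151, 35.0)
```

View pics/w2.png

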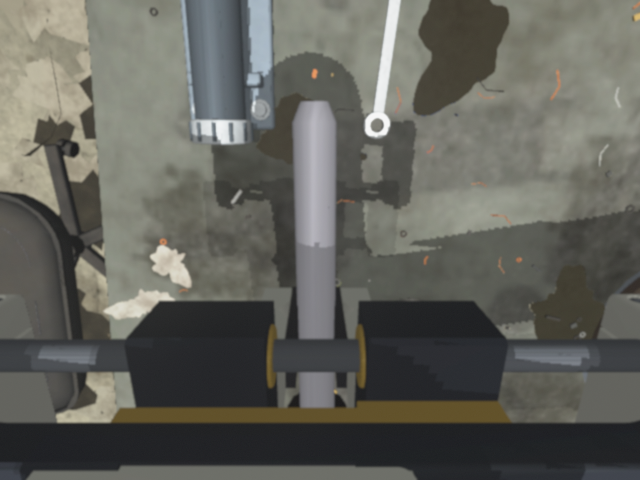

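The wrist view shows the sleeve running up the picture, columns about 192 to 247. The fluted collar spans rows 119–143 and columns 189–252. The held driver's tip is at (313,101), with the shank between columns 294 and 335.

```bash
python3 - <<'E'
from h import *
C=cam("wrist"); g=cv2.GaussianBlur(cv2.cvtColor(C[0],cv2.COLOR_RGB2GRAY),(3,3),0).astype(int)
def ed(v,u0,u1,th):
    d=np.diff(g[v]); return [(int(i),int(d[i])) for i in range(u0,u1) if abs(d[i])>th]
for v in (10,40,70,100,128,134,139): print(v,ed(v,175,275,9))
for v in (102,106,130,160,200,230): print('D',v,ed(v,285,345,9))
for u in (200,215,230,240): print('c',u,[int(x) for x in g[112:150,u]])
print('t',[int(x) for x in g[92:110,313]])
E
```

```text
10 [(181, 11), (184, -20), (185, -28), (186, -18), (247, 11), (248, 19), (249, 23), (250, 17), (267, -11), (268, -13), (269, -17), (270, -19), (272, 10), (273, 13)]
40 [(184, 11), (186, -10), (187, -26), (188, -28), (189, -12), (248, 12), (249, 19), (250, 24), (251, 17), (269, -16), (270, -20), (271, -13)]
70 [(189, -14), (190, -24), (191, -17), (249, 12), (250, 18), (251, 24), (252, 18), (266, -10), (267, -19), (268, -21), (269, -19), (270, -14), (271, -11)]
100 [(189, 15), (190, 10), (192, -23), (193, -27), (194, -15), (250, 12), (251, 28), (252, 32), (253, 14), (254, -10), (255, -15)]
128 [(190, 17), (191, 22), (192, 18), (195, -13), (196, -24), (197, -23), (199, 24), (200, 37), (201, 25), (210, -26), (211, -36), (212, -26), (214, 32), (215, 47), (216, 27), (226, -12), (227, -29), (228, -35), (229, -26), (231, 17), (232, 34), (233, 25), (241, -15), (242, -24), (243, -26), (244, -20), (250, -10)]
134 [(191, 14), (192, 19), (193, 15), (194, 10), (196, -14), (197, -20), (198, -10), (199, 12), (200, 28), (201, 25), (206, 10), (210, -14), (211, -33), (212, -35), (213, -17), (214, 15), 
[... 1111 characters left out ...]
6, 94, 108, 120, 126, 128, 131, 133, 133, 134, 134]
c 215 [132, 132, 132, 132, 130, 128, 137, 165, 198, 209, 198, 182, 172, 167, 163, 162, 161, 160, 157, 152, 145, 141, 135, 126, 112, 96, 87, 86, 94, 110, 122, 117, 101, 86, 78, 74, 73, 72]
c 230 [99, 100, 100, 100, 99, 102, 116, 147, 180, 190, 172, 144, 128, 126, 128, 129, 129, 130, 132, 133, 134, 136, 137, 138, 139, 139, 140, 143, 150, 165, 174, 163, 132, 102, 88, 85, 84, 83]
c 240 [76, 77, 77, 77, 76, 78, 87, 112, 147, 174, 186, 190, 192, 193, 193, 193, 193, 192, 191, 189, 188, 188, 187, 186, 186, 186, 186, 186, 184, 180, 167, 141, 111, 92, 86, 86, 86, 86]
t [92, 91, 91, 91, 91, 91, 91, 94, 108, 133, 154, 163, 166, 167, 168, 170, 171, 172]
```

```bash
python3 - <<'E'
import cv2
i=cv2.imread('pics/w2.png')[0:170,160:360]; cv2.imwrite('pics/w2c.png',cv2.resize(i,None,fx=3.5,fy=3.5,interpolation=cv2.INTER_CUBIC))
E
```

```text
(no output)
```

View pics/w2c.png

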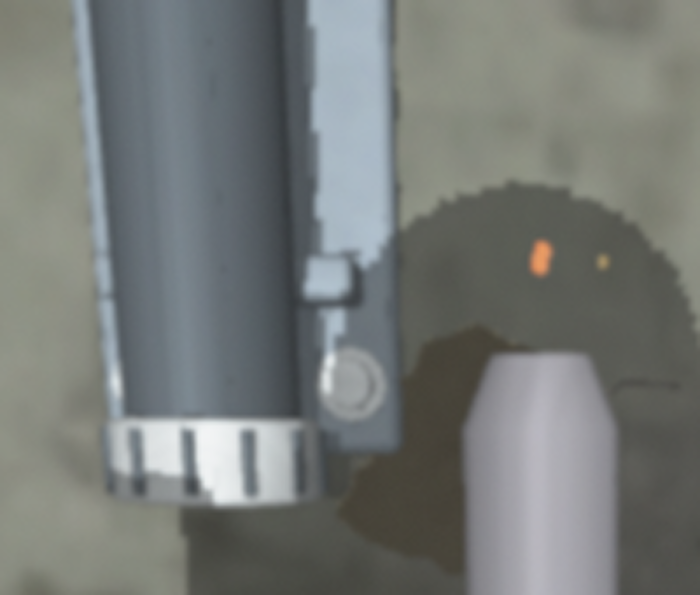

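The crop shows the sleeve's left edge running from 185 to 195. Its right edge runs from about 241.4 (row 2) to 245.7 (row 115), with a shadow strip beyond it. The collar spans columns 191 to 252, its back edge is at row 119.5, and its front edge is at about row 143.

```bash
python3 - <<'E'
from h import *
from scipy.optimize import least_squares
C=cam("wrist"); _,K,Rc,c=C; print(st()[1:3])
def rd(u,v): d=Rc@np.linalg.inv(K)@np.array([u,v,1.]); return d/np.linalg.norm(d)
def fit(pts,z,yref):
    # pts: (u,v,R,sign); axis x=x0+m*(y-yref), height z
    def f(p):
        a=np.array([-p[1],-1,0]); a/=np.linalg.norm(a); P=np.array([p[0],yref,z]); r=[]
        for u,v,R,s in pts:
            n=np.cross(a,rd(u,v)); n/=np.linalg.norm(n); r.append(s*((c-P)@n)-R)
        return r
    def sgn(p):pass
    s=least_squares(f,[.52,-.1]); return s.x,np.degrees(np.arctan2(-1,-s.x[1])),np.round(1000*s.fun,2)
L=[(185.6,10),(188.1,40),(190.6,70),(193.4,100)]; Rr=[(241.6,5),(245.7,112)]
for s in (1,-1):
    print('L',fit([(u,v,.02,s) for u,v in L],.05,-.168))
    print('R',fit([(u,v,.02,-s) for u,v in Rr],.05,-.168))
    print('LR',fit([(u,v,.02,s) for u,v in L]+[(u,v,.02,-s) for u,v in Rr],.05,-.168))
    print('col',fit([(191.2,130,.024,s),(252,130,.024,-s)]+[(u,v,.02,s) for u,v in L]+[(u,v,.02,-s) for u,v in Rr],.05,-.168))
    zd=status.get_obs()["position"][2]+.0188
    dl=[(292.5,130),(293.3,160),(294.3,200),(295,230)]; dr=[(335.3,130),(335.3,160),(335,200),(335,230)]
    print('drv',fit([(u,v,.008,s) for u,v in dl]+[(u,v,.008,-s) for u,v in dr],zd,-.19))
print('collar back top',ray(C,(221,119.8),.074),'front top',ray(C,(223,143.5),.074),ray(C,(223,143.5),.07),'tip',ray(C,(313,101.2),zd),ray(C,(313,101.2),zd+.005))
E
```

```text
(array([ 0.4395, -0.1098,  0.2016]), array([-180.  ,    0.  ,  -83.92]))
L (array([ 0.5231439 , -0.09545213]), np.float64(-84.547515382307), array([-0.04,  0.02,  0.09, -0.06]))
R (array([ 0.52381705, -0.0871834 ]), np.float64(-85.01735769119855), array([-0., -0.]))
LR (array([ 0.52351045, -0.09049056]), np.float64(-84.82935563727692), array([ 0.04,  0.02, -0.01, -0.26,  0.02, -0.22]))
col (array([ 0.52315865, -0.09500542]), np.float64(-84.57287947998275), array([-0.47, -0.06, -0.02,  0.04,  0.1 , -0.06,  0.11, -0.46]))
drv (array([ 0.44976275, -0.11472552]), np.float64(-83.45532544533138), array([-0.26, -0.24, -0.2 , -0.15, -0.28, -0.21, -0.22, -0.14]))
L (array([ 0.56525106, -0.09545222]), np.float64(-84.54750992599723), array([ 0.05, -0.02, -0.09,  0.07]))
R (array([ 0.48300942, -0.0871834 ]), np.float64(-85.01735816445913), array([-0., -0.]))
LR (array([ -29.13821528, -542.65057569]), np.float64(-0.10558491453292797), array([ 16.57,  -2.43, -22.76, -44.25, -63.74,   8.81]))
col (array([ -34.7803705, -814.3320848]), np.float64(-0.07035919593791405), array([-59.82,   6.66,  27.63,   8.76, -11.48, -32.93, -74.72,  -2.49]))
drv (array([ 0.45008074, -0.13199477]), np.float64(-82.48072436413723), array([-15.44, -15.63, -15.92, -16.18, -16.02, -15.92, -15.65, -15.52]))
collar back top [ 0.51914974 -0.18636948  0.074     ] front top [ 0.51721279 -0.16954685  0.074     ] [ 0.51816642 -0.16922647  0.07      ] tip [ 0.45103699 -0.19913996  0.2203923 ] [ 0.45097049 -0.19889739  0.2253923 ]
```

```bash
python3 -m inch '[{"offset":[-2,-2,0],"turn":[0,0,0.5],"gripper":0},{"offset":[-4.69,-5,0],"turn":[0,0,1],"gripper":0},{"offset":[-4.69,-7.73,0],"turn":[0,0,1],"gripper":0},{"offset":[-4.69,-7.73,3],"turn":[0,0,1],"gripper":0},{"offset":[-4.69,-7.73,6],"turn":[0,0,1],"gripper":0},{"offset":[-4.69,-7.73,9],"turn":[0,0,1],"gripper":0},{"offset":[-4.69,-7.73,12],"turn":[0,0,1],"gripper":0},{"offset":[-4.69,-7.73,15],"turn":[0,0,1],"gripper":0},{"offset":[-4.69,-7.73,16.5],"turn":[0,0,1],"gripper":0},{"offset":[-4.69,-7.73,17],"turn":[0,0,1],"gripper":0},{"offset":[-4.69,-7.73,17],"turn":[0,0,1],"gripper":0},{"offset":[-4.69,-7.73,17],"turn":[0,0,1],"gripper":0}]'; python3 - <<'E'
from h import *
print(st()); C=cam("wrist","w3")
i=C[0][0:200,220:420,::-1]; cv2.imwrite('pics/w3c.png',cv2.resize(i,None,fx=3,fy=3,interpolation=cv2.INTER_CUBIC))
S=cam("scene","s3")
for y in (-.168,-.1445,-.25): print(proj(C,(.5233-.0935*(y+.168),y,.05)))
E
```

```text
clock: 7.6
position: [0.5122, -0.0554, 0.0324]
tool_rot: [-179.9, 0.0, -85.0]
force: [0.1, 1.1, -1.2]
finger_gap: 0.0148
grip_force: 35.0
(7.6, array([ 0.5122, -0.0554,  0.0324]), array([-179.92,    0.  ,  -84.96]), array([ 0.1,  1.1, -1.2]), 0.0148, 35.0)
[315.16100817  28.78447201]
[315.63241927 103.24124712]
[ 312.97780821 -316.03988071]
```

View pics/w3c.png

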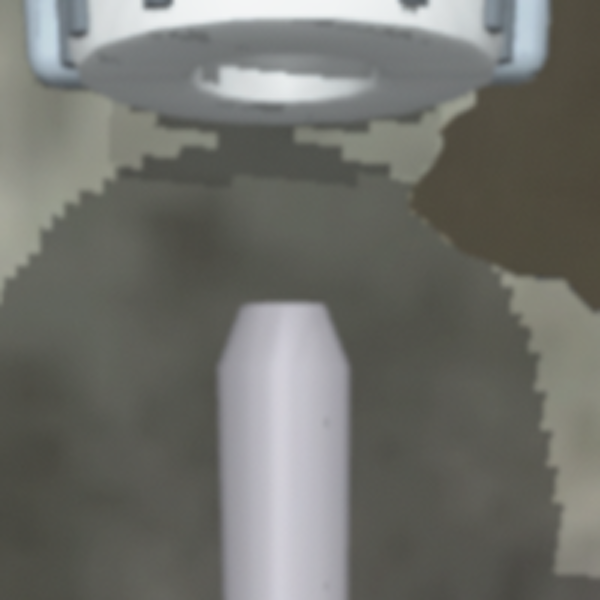

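The crop shows the collar hole centred at about (315,26) and the driver's tip at (314.5,101), so it is lined up to about 0.5 mm. I'll correct by 0.4 mm sideways and 1 mm down, then enter.

```bash
python3 -m inch '[{"offset":[0,0.04,0.1],"turn":[0,0,0],"gripper":0},{"offset":[1,0.04,0.1],"turn":[0,0,0],"gripper":0},{"offset":[2,0.04,0.1],"turn":[0,0,0],"gripper":0},{"offset":[2.5,0.04,0.1],"turn":[0,0,0],"gripper":0},{"offset":[3,0.04,0.1],"turn":[0,0,0],"gripper":0},{"offset":[3.3,0.04,0.1],"turn":[0,0,0],"gripper":0},{"offset":[3.3,0.04,0.1],"turn":[0,0,0],"gripper":0}]'; python3 -m inch '[{"offset":[0.3,0,0],"turn":[0,0,0],"gripper":0},{"offset":[0.6,0,0],"turn":[0,0,0],"gripper":0},{"offset":[0.6,0,0],"turn":[0,0,0],"gripper":0}]'
```

```text
clock: 8.4
position: [0.5139, -0.0892, 0.0305]
tool_rot: [180.0, 0.0, -85.0]
force: [0.3, -0.1, -0.3]
finger_gap: 0.0149
grip_force: 35.0
clock: 8.7
position: [0.5144, -0.0949, 0.0305]
tool_rot: [180.0, -0.0, -85.0]
force: [0.2, -0.6, -1.0]
finger_gap: 0.0148
grip_force: 35.0
```

```bash
python3 -m inch '[{"offset":[0.4,0,-0.05],"turn":[0,0,0],"gripper":0},{"offset":[0.8,0,-0.05],"turn":[0,0,0],"gripper":0},{"offset":[1.2,0,-0.05],"turn":[0,0,0],"gripper":0},{"offset":[1.6,0,-0.05],"turn":[0,0,0],"gripper":0},{"offset":[2,0,-0.05],"turn":[0,0,0],"gripper":0},{"offset":[2,0,-0.05],"turn":[0,0,0],"gripper":0}]'
```

```text
clock: 9.3
position: [0.5162, -0.1152, 0.031]
tool_rot: [-180.0, -0.0, -85.0]
force: [0.4, 1.0, -1.1]
finger_gap: 0.0151
grip_force: 35.0
```

```bash
python3 -m inch '[{"offset":[0.5,0,0],"turn":[0,0,0],"gripper":0},{"offset":[1,0,0],"turn":[0,0,0],"gripper":0},{"offset":[1.5,0,0],"turn":[0,0,0],"gripper":0},{"offset":[2,0,0],"turn":[0,0,0],"gripper":0},{"offset":[2.5,0,0],"turn":[0,0,0],"gripper":0},{"offset":[2.9,0,0],"turn":[0,0,0],"gripper":0},{"offset":[2.9,0,0],"turn":[0,0,0],"gripper":0},{"offset":[2.9,0,0],"turn":[0,0,0],"gripper":0}]'
```

```text
clock: 10.1
position: [0.5188, -0.1437, 0.0311]
tool_rot: [-180.0, -0.0, -85.0]
force: [0.6, -0.3, -1.2]
finger_gap: 0.0149
grip_force: 35.0
```

```bash
python3 -m inch '[{"offset":[0,0,0],"turn":[0,0,0],"gripper":0.65},{"offset":[0,0,0],"turn":[0,0,0],"gripper":0.65},{"offset":[0,0,0],"turn":[0,0,0],"gripper":0.65},{"offset":[0,0,0],"turn":[0,0,0],"gripper":0.65},{"offset":[0,0,0],"turn":[0,0,0],"gripper":0.65},{"offset":[0,0,0],"turn":[0,0,0],"gripper":0.65},{"offset":[0,0,0],"turn":[0,0,0],"gripper":0.65},{"offset":[0,0,0],"turn":[0,0,0],"gripper":0.65},{"offset":[0,0,0],"turn":[0,0,0],"gripper":0.65},{"offset":[0,0,0],"turn":[0,0,0],"gripper":0.65}]'; python3 - <<'E'
from h import *
print(st()); C=cam("scene"); i=C[0][160:310,250:450,::-1]; cv2.imwrite('pics/s4c.png',cv2.resize(i,None,fx=4,fy=4,interpolation=cv2.INTER_CUBIC))
W=cam("wrist"); i=W[0][0:480,160:480,::-1]; cv2.imwrite('pics/w4c.png',cv2.resize(i,None,fx=1.2,fy=1.2))
d=np.array([np.cos(np.radians(-84.8)),np.sin(np.radians(-84.8)),0]); t=np.array([.5295,-.2332,.05])
for s in (.134,.152,.170): print(s,proj(C,t-s*d),proj(W,t-s*d))
E
```

```text
clock: 11.1
position: [0.5187, -0.1436, 0.0311]
tool_rot: [180.0, -0.0, -85.0]
force: [0.2, 0.3, -0.4]
finger_gap: 0.0569
grip_force: 0.0
(11.1, array([ 0.5187, -0.1436,  0.0311]), array([180.,  -0., -85.]), array([ 0.2,  0.3, -0.4]), 0.0569, 0.0)
0.134 [351.16150869 223.09517753] [312.97148695 408.59193569]
0.152 [346.01058743 225.5112279 ] [313.24097864 439.04892342]
0.17 [340.78678213 227.96146468] [313.4941601  467.66258599]
```

View pics/s4c.png

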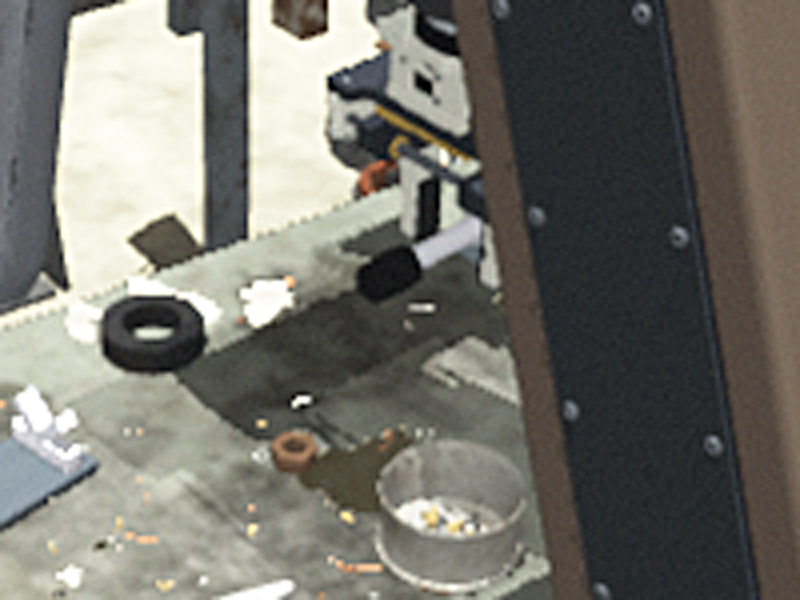

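The crop shows the head at about full-frame (347,228), roughly 3 px below the level position. That is the expected droop of about 6–7 mm; the driver is held by the sleeve.

```bash
python3 -m inch '[{"offset":[-1.5,0,0],"turn":[0,0,0],"gripper":0.65},{"offset":[-3,0,0],"turn":[0,0,0],"gripper":0.65},{"offset":[-4.5,0,0.3],"turn":[0,0,0],"gripper":0.65},{"offset":[-6,0,0.6],"turn":[0,0,0],"gripper":0.65},{"offset":[-6.2,0,0.6],"turn":[0,0,0],"gripper":0.65},{"offset":[-6.2,0,0.6],"turn":[0,0,0],"gripper":0.65},{"offset":[-6.2,0,0.6],"turn":[0,0,0],"gripper":0},{"offset":[-6.2,0,0.6],"turn":[0,0,0],"gripper":0},{"offset":[-6.2,0,0.6],"turn":[0,0,0],"gripper":0},{"offset":[-6.2,0,0.6],"turn":[0,0,0],"gripper":0},{"offset":[-6.2,0,0.6],"turn":[0,0,0],"gripper":0},{"offset":[-6.2,0,0.6],"turn":[0,0,0],"gripper":0},{"offset":[-6.2,0,0.6],"turn":[0,0,0],"gripper":0},{"offset":[-6.2,0,0.6],"turn":[0,0,0],"gripper":0},{"offset":[-6.2,0,0.6],"turn":[0,0,0],"gripper":0},{"offset":[-6.2,0,0.6],"turn":[0,0,0],"gripper":0}]' 10
```

```text
clock: 12.8
position: [0.5133, -0.0818, 0.0251]
tool_rot: [180.0, -0.0, -85.0]
force: [1.3, -0.8, -0.1]
finger_gap: 0.0272
grip_force: 10.0
```

```bash
python3 -m inch '[{"offset":[0,0,-0.2],"turn":[0,0,0],"gripper":0},{"offset":[0,0,-0.4],"turn":[0,0,0],"gripper":0},{"offset":[0,0,-0.55],"turn":[0,0,0],"gripper":0},{"offset":[0,0,-0.55],"turn":[0,0,0],"gripper":0}]'; python3 -m inch '[{"offset":[0,0,0],"turn":[0,0,0],"gripper":0},{"offset":[0,0,0],"turn":[0,0,0],"gripper":0},{"offset":[0,0,0],"turn":[0,0,0],"gripper":0},{"offset":[0,0,0],"turn":[0,0,0],"gripper":0}]' 50
```

```text
clock: 13.2
position: [0.5133, -0.0817, 0.0308]
tool_rot: [-180.0, 0.0, -85.0]
force: [-1.2, -0.7, -2.1]
finger_gap: 0.0272
grip_force: 10.0
clock: 13.6
position: [0.5132, -0.0818, 0.0305]
tool_rot: [180.0, -0.0, -85.0]
force: [0.3, 0.6, -0.8]
finger_gap: 0.0268
grip_force: 50.0
```

```bash
python3 -m inch '[{"offset":[0.4,0,0],"turn":[0,0,0],"gripper":0},{"offset":[0.8,0,0],"turn":[0,0,0],"gripper":0},{"offset":[1.2,0,0],"turn":[0,0,0],"gripper":0},{"offset":[1.6,0,0],"turn":[0,0,0],"gripper":0},{"offset":[2,0,0],"turn":[0,0,0],"gripper":0},{"offset":[2,0,0],"turn":[0,0,0],"gripper":0}]'; python3 -m inch '[{"offset":[0.4,0,0],"turn":[0,0,0],"gripper":0},{"offset":[0.8,0,0],"turn":[0,0,0],"gripper":0},{"offset":[1.2,0,0],"turn":[0,0,0],"gripper":0},{"offset":[1.6,0,0],"turn":[0,0,0],"gripper":0},{"offset":[2,0,0],"turn":[0,0,0],"gripper":0},{"offset":[2,0,0],"turn":[0,0,0],"gripper":0}]'
```

```text
clock: 14.2
position: [0.5151, -0.1023, 0.0306]
tool_rot: [-180.0, -0.0, -85.0]
force: [-0.2, -0.0, -1.2]
finger_gap: 0.0268
grip_force: 50.0
clock: 14.8
position: [0.517, -0.1222, 0.0306]
tool_rot: [-180.0, -0.0, -85.0]
force: [0.6, -0.5, -1.0]
finger_gap: 0.0268
grip_force: 50.0
```

```bash
python3 -m inch '[{"offset":[0.25,0,0],"turn":[0,0,0],"gripper":0},{"offset":[0.5,0,0],"turn":[0,0,0],"gripper":0},{"offset":[0.75,0,0],"turn":[0,0,0],"gripper":0},{"offset":[1,0,0],"turn":[0,0,0],"gripper":0},{"offset":[1,0,0],"turn":[0,0,0],"gripper":0}]'; python3 -m inch '[{"offset":[0.2,0,0],"turn":[0,0,0],"gripper":0},{"offset":[0.4,0,0],"turn":[0,0,0],"gripper":0},{"offset":[0.6,0,0],"turn":[0,0,0],"gripper":0},{"offset":[0.8,0,0],"turn":[0,0,0],"gripper":0},{"offset":[0.8,0,0],"turn":[0,0,0],"gripper":0}]'
```

```text
clock: 15.3
position: [0.5179, -0.1319, 0.0307]
tool_rot: [-180.0, -0.0, -85.0]
force: [2.5, -0.5, -0.1]
finger_gap: 0.0269
grip_force: 50.0
clock: 15.8
position: [0.5187, -0.1393, 0.0306]
tool_rot: [-180.0, 0.0, -85.0]
force: [0.6, 3.5, 1.5]
finger_gap: 0.0268
grip_force: 50.0
```

```bash
python3 -m inch '[{"offset":[0.1,0,0],"turn":[0,0,0],"gripper":0},{"offset":[0.2,0,0],"turn":[0,0,0],"gripper":0},{"offset":[0.3,0,0],"turn":[0,0,0],"gripper":0},{"offset":[0.4,0,0],"turn":[0,0,0],"gripper":0},{"offset":[0.5,0,0],"turn":[0,0,0],"gripper":0}]'; python3 -m inch '[{"offset":[0.1,0,0],"turn":[0,0,0],"gripper":0},{"offset":[0.2,0,0],"turn":[0,0,0],"gripper":0},{"offset":[0.3,0,0],"turn":[0,0,0],"gripper":0}]'
```

```text
clock: 16.3
position: [0.5192, -0.1436, 0.0306]
tool_rot: [-179.9, 0.1, -85.0]
force: [2.0, 9.8, 2.0]
finger_gap: 0.0266
grip_force: 50.0
clock: 16.6
position: [0.5195, -0.1466, 0.0307]
tool_rot: [-179.9, 0.1, -85.0]
force: [0.4, 9.4, 2.8]
finger_gap: 0.0266
grip_force: 50.0
```

```bash
for i in 1; do python3 -m inch '[{"offset":[0.05,0,0],"turn":[0,0,0],"gripper":0},{"offset":[0.1,0,0],"turn":[0,0,0],"gripper":0}]'; python3 -m inch '[{"offset":[0.05,0,0],"turn":[0,0,0],"gripper":0},{"offset":[0.1,0,0],"turn":[0,0,0],"gripper":0}]'; done | grep -E "pos|force"
```

```text
position: [0.5197, -0.1476, 0.0307]
force: [1.5, 9.1, 2.1]
grip_force: 50.0
position: [0.5198, -0.1485, 0.0307]
force: [1.4, 9.9, 2.1]
grip_force: 50.0
```

```bash
(python3 -m inch '[{"offset":[0.05,0,0],"turn":[0,0,0],"gripper":0},{"offset":[0.1,0,0],"turn":[0,0,0],"gripper":0}]'; python3 -m inch '[{"offset":[0.05,0,0],"turn":[0,0,0],"gripper":0}]') | grep -E "pos|force"
```

```text
position: [0.5199, -0.1495, 0.0307]
force: [1.3, 9.7, 2.9]
grip_force: 50.0
position: [0.52, -0.15, 0.0307]
force: [1.7, 9.7, 1.3]
grip_force: 50.0
```

```bash
(python3 -m inch '[{"offset":[0.05,0,0],"turn":[0,0,0],"gripper":0}]'; python3 -m inch '[{"offset":[0.05,0,0],"turn":[0,0,0],"gripper":0}]') | grep -E "pos|force"
```

```text
position: [0.52, -0.1505, 0.0307]
force: [1.2, 9.8, 2.6]
grip_force: 50.0
position: [0.52, -0.151, 0.0307]
force: [1.9, 10.7, 2.4]
grip_force: 50.0
```

```bash
(python3 -m inch '[{"offset":[0.05,0,0],"turn":[0,0,0],"gripper":0}]'; python3 -m inch '[{"offset":[0.03,0,0],"turn":[0,0,0],"gripper":0}]') | grep -E "pos|force"
```

```text
position: [0.5201, -0.1512, 0.0307]
force: [0.2, 14.7, 3.5]
grip_force: 50.0
position: [0.5201, -0.1513, 0.0307]
force: [-1.1, 15.3, 4.1]
grip_force: 50.0
```

```bash
(python3 -m inch '[{"offset":[0.03,0,0],"turn":[0,0,0],"gripper":0},{"offset":[0.03,0,0],"turn":[0,0,0],"gripper":0}]';python3 -m inch '[{"offset":[0.02,0,0],"turn":[0,0,0],"gripper":0},{"offset":[0.02,0,0],"turn":[0,0,0],"gripper":0}]') | grep -E "pos|force"; python3 -c "
from h import *
for i in range(4): print(st()[3]); grab_frame('top')"
```

```text
position: [0.5201, -0.1513, 0.0307]
force: [0.8, 16.2, 4.9]
grip_force: 50.0
position: [0.5201, -0.1513, 0.0307]
force: [1.0, 17.0, 3.7]
grip_force: 50.0
[ 1.  17.   3.7]
[-0.4 17.7  5. ]
[ 0.5 16.8  4.3]
[ 0.7 16.7  4.3]
```

```bash
(python3 -m inch '[{"offset":[0.03,0,0],"turn":[0,0,0],"gripper":0},{"offset":[0.05,0,0],"turn":[0,0,0],"gripper":0},{"offset":[0.05,0,0],"turn":[0,0,0],"gripper":0}]') | grep -E "pos|force"; python3 -c "
from h import *
for i in range(4): print(st()[3]); grab_frame('top')"
```

```text
position: [0.5201, -0.1514, 0.0307]
force: [-0.4, 20.9, 5.3]
grip_force: 50.0
[-0.4 20.9  5.3]
[-0.1 19.7  4.3]
[ 0.2 20.5  4.9]
[-0.2 19.8  4.3]
```

```bash
(python3 -m inch '[{"offset":[0.01,0,0],"turn":[0,0,0],"gripper":0},{"offset":[0.01,0,0],"turn":[0,0,0],"gripper":0},{"offset":[0.01,0,0],"turn":[0,0,0],"gripper":0},{"offset":[0.01,0,0],"turn":[0,0,0],"gripper":0},{"offset":[0.01,0,0],"turn":[0,0,0],"gripper":0},{"offset":[0.01,0,0],"turn":[0,0,0],"gripper":0},{"offset":[0.01,0,0],"turn":[0,0,0],"gripper":0}]'; python3 -m inch '[{"offset":[0,0,0],"turn":[0,0,0],"gripper":0},{"offset":[0,0,0],"turn":[0,0,0],"gripper":0},{"offset":[0,0,0],"turn":[0,0,0],"gripper":0},{"offset":[0,0,0],"turn":[0,0,0],"gripper":0},{"offset":[0,0,0],"turn":[0,0,0],"gripper":0},{"offset":[0,0,0],"turn":[0,0,0],"gripper":0},{"offset":[0,0,0],"turn":[0,0,0],"gripper":0}]') | grep -E "clock|pos|force"; python3 -c "
from h import *
for i in range(3): print(st()[3]); grab_frame('top')"
```

```text
clock: 19.5
position: [0.5201, -0.1514, 0.0307]
force: [-0.4, 20.7, 5.2]
grip_force: 50.0
clock: 20.2
position: [0.5201, -0.1513, 0.0307]
force: [-0.1, 20.7, 6.5]
grip_force: 50.0
[-0.1 20.7  6.5]
[-0.5 20.6  5.2]
[-0.5 21.6  5.4]
```

```bash
(python3 -m inch '[{"offset":[-0.1,0,0],"turn":[0,0,0],"gripper":0},{"offset":[-0.2,0,0],"turn":[0,0,0],"gripper":0},{"offset":[-0.2,0,0],"turn":[0,0,0],"gripper":0}]'; python3 -m inch '[{"offset":[0,0,0],"turn":[0,0,0],"gripper":0.65},{"offset":[0,0,0],"turn":[0,0,0],"gripper":0.65},{"offset":[0,0,0],"turn":[0,0,0],"gripper":0.65},{"offset":[0,0,0],"turn":[0,0,0],"gripper":0.65},{"offset":[0,0,0],"turn":[0,0,0],"gripper":0.65},{"offset":[0,0,0],"turn":[0,0,0],"gripper":0.65},{"offset":[0,0,0],"turn":[0,0,0],"gripper":0.65},{"offset":[0,0,0],"turn":[0,0,0],"gripper":0.65}]') | grep -E "clock|pos|force|gap"
```

```text
clock: 20.65
position: [0.52, -0.1512, 0.0307]
force: [2.2, 8.2, 3.0]
finger_gap: 0.0269
grip_force: 50.0
clock: 21.45
position: [0.5194, -0.1519, 0.0306]
force: [-0.7, -0.1, -0.3]
finger_gap: 0.057
grip_force: 0.0
```

```bash
(python3 -m inch '[{"offset":[0,0,-2],"turn":[0,0,0],"gripper":0.65},{"offset":[0,0,-5],"turn":[0,0,0],"gripper":0.65},{"offset":[0,0,-9],"turn":[0,0,0],"gripper":0.65},{"offset":[0,0,-13],"turn":[0,0,0],"gripper":0.65},{"offset":[0,0,-16],"turn":[0,0,0],"gripper":0.65},{"offset":[0,0,-18],"turn":[0,0,0],"gripper":0.65},{"offset":[0,0,-18],"turn":[0,0,0],"gripper":0.65},{"offset":[0,0,-18],"turn":[0,0,0],"gripper":0.65}]') | grep -E "clock|pos|force|gap"; python3 - <<'E'
from h import *
C=cam("wrist","w5"); T=cam("top"); 
a=cv2.resize(C[0][0:330,160:480],(480,495)); b=cv2.resize(T[0][180:300,330:400][:, :],(289,495),interpolation=cv2.INTER_CUBIC)
cv2.imwrite('pics/end.png',np.hstack([a,b])[:,:,::-1])
E
```

```text
clock: 22.25
position: [0.5193, -0.1518, 0.2108]
force: [0.3, -0.0, -0.1]
finger_gap: 0.057
grip_force: 0.0
```

View pics/end.png

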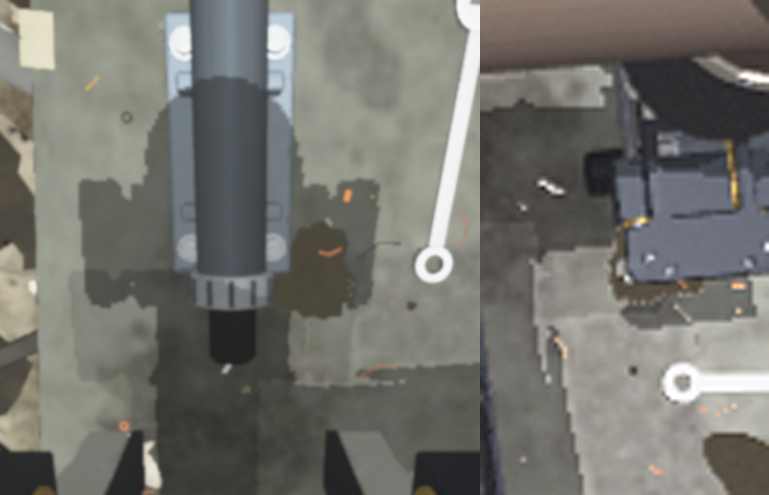

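The picture shows the black head seated right against the collar, at about crop (232,310), with no shank visible. The gripper is clear, so I'm handing in.

```bash
python3 -c "
from bench import ticket
print(ticket.sign_off())"
```

```text
the job is handed in; nothing more can be done
None
```

The driver is home with its shoulder on the collar: I pushed at about 20–21 N for over a second, released it, backed the gripper clear and handed the job in at about 22 s. The sign-off returned no verdict, and I did not see the stub at the far end.

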